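Heft two fixings tins and pack the heavy one at the bottom

ROBOT

A 7-joint arm with a two-finger parallel gripper is mounted at the origin on the work surface. World frame = base frame: x ahead of the robot, y to its left, z up, the work surface at z = 0. Lengths are in m, angles in rad, forces in N, time in s.
With the tool pointing down it reaches from about 0.35 to 0.9 m from the base axis. Payload 8.1 kg.
Tool frame: the origin (TCP) lies at the centre of the arm's flange, where the gripper is bolted on; the fingertips stand 178 mm ahead of it and the grasp point (between the pads) lies 159 mm ahead of it; z points along the fingers, y is the direction in which the jaws open and shut (so a half turn about z gives the same grasp; the last joint's range is limited). The gripper opens to 92 mm and grips with 3 to 60 N. Pads are 19 mm wide; open, the fingers measure 130 mm over their backs; the gripper's body (75 mm by 190 mm) begins 47 mm behind the grasp point.
Start: joints at [1.21, 0.434, 0.025, 1.573, -0.012, 1.134, -0.075], TCP at [0.159, -0.604, 0.405] pointing down, gripper open.
Joint ranges: [-2.62, 2.62], [-0.44, 2.09], [-1.27, 1.32], [0.08, 2.57], [-1.32, 4.46], [0.12, 2], [-2.74, 2.74]. Speed limits (rad/s): [2.22, 2.22, 3.01, 3.01, 3.14, 3.14, 3.14].

INTERFACE

Orientations are given as a rotation vector (axis times angle).
In Python, from cell import arm, get_image, camera_model gives the robot as it stands. The module is installed in compiled form; this text tells all that it offers.
- The arm moves only by the shell command python3 -m pendant 'ROWS' [FORCE]. ROWS is JSON, a list that holds one entry, the list of rows, each a list of 7 numbers: the shift along the tool's x, y, z in mm, then the turn, a rotation vector about the tool's x, y, z in rad, then the closure, from -1 (fully open) to 1 (shut). In form: [[[x, y, z, rx, ry, rz, hand], ...]]. A call has 1 to 20 rows; each row is the pose to reach, as a shift and turn from the pose commanded when the call began, along the tool's axes at that moment; what a row does not reach only later rows make up. A row lasts 1/8 s, in which the tool goes at most 62.5 mm and 10.7 degrees, less where a joint would pass 70% of its speed; a pose out of reach is approached as far as the arm can. A call with a gripper value outside its range is refused whole. The fingers move at their own pace and stop on an object; FORCE is the grip in N (left out, the last holds). Time passes only in rows, so rows that repeat a pose let the fingers close. It gives the time, the measured TCP pose, the force and the opening at its end, in the units of the state.
- arm.observe(): the state, without advancing time (a new reading comes with each control period).
- get_image(name): name is "side" or "top" or "wrist"; returns the picture (420x560x3 uint8, red, green, blue); there is no depth.
- camera_model(name): a dict with "fx", "fy", "cx", "cy" (pixels), "position" and "orientation" of the camera in the world; the wrist camera has in their place "T_tool_cam" (4x4, takes a point from camera to tool coordinates, whose origin is the TCP and whose axes are the flange's). Camera axes: x right, y down, z forward; pixel columns grow to the right and rows downward; lengths in m; the calibration is good to about 2 mm. A picture is of the moment at which its call begins: read the wrist's pose just before it. camera_model takes no time and is no camera call.
- arm.sign_off(): hands the job in, once; it reports no verdict.
The state is a dict: "clock": time; "joints": joint angles; "dq": joint speeds; "joint_efforts": joint torques, N m; "position": TCP position; "ee_rot": TCP orientation; "force": force on the tool from outside, world axes, zero at the start; "ft_torque": the same for the moment, N m; "width": opening from 0.0 (shut) to 1.0 (fully open).
Only numpy, scipy, OpenCV 4.12 (cv2) and the standard library are available. Lean on these libraries where they do the work, as an engineer would, in place of code of your own. Each camera call takes 0.05 s, during which the arm holds its last target.

TASK

Two identical plain lidded tins stand on the table, one on either side of the plywood crate, and only their weight tells which is full. Heft the left-hand tin (left as the robot sees it), lifting it well clear of the table, and set it back down on the table; then lift the right-hand one likewise. Then pack them upright in the empty square compartment of the crate: the heavier first, on the compartment's floor, and the lighter squarely on top of it.

Things in the scene. Friction and masses are not known exactly. Their poses are not given: they have to be found in the camera images.
- tin_a: plain lidded metal tin, a closed upright cylinder 58 mm in diameter and 70 mm tall with a flat lid; the origin is the centre of its underside, z up. It stands on the table to the robot's left (+y) of the crate. The two tins look exactly alike; other containers on the table are wider, taller or of glass. Its contents are hidden and may shift by 2 mm: one tin, either one, weighs 0.54 to 0.70 kg, the other 0.18 to 0.26 kg
- tin_b: plain lidded metal tin, a closed upright cylinder 58 mm in diameter and 70 mm tall with a flat lid; the origin is the centre of its underside, z up. It stands on the table to the robot's right (-y) of the crate. The two tins look exactly alike; other containers on the table are wider, taller or of glass. Its contents are hidden and may shift by 2 mm: one tin, either one, weighs 0.54 to 0.70 kg, the other 0.18 to 0.26 kg
- crate: low open plywood crate, fixed to the table, 190 x 106 mm and 26 mm high, with two compartments; the empty square one (towards the robot) is 90 x 90 mm inside, its floor 8 mm above the table, its walls 8 mm thick with the rim 26 mm above the table. The origin is on the table plane under the centre of the empty compartment; x runs along the crate from the empty compartment towards the other one, which holds a wooden block and two short rods no higher than 28 mm; z up
Mind the look-alikes: they are no part of the job. What is shaped like the crate but purple or yellow is not meant.

How it is judged:
On the way, in this order (a step that is already met when the one before it is completed fails the run):
1. the left-hand tin is lifted clear of the table (underside above 30 mm) while the right-hand tin stands on the table outside the crate (height (world z) of tin_a above 0.03 m and height (world z) of tin_b below 0.004 m and horizontal distance between tin_b and crate above 0.05 m), for 0.2 s.
2. the left-hand tin stands on the table again outside the crate's compartment (underside below 4 mm) and the right-hand tin is lifted clear (underside above 30 mm) (height (world z) of tin_b above 0.03 m and height (world z) of tin_a below 0.004 m and horizontal distance between tin_a and crate above 0.05 m), for 0.2 s.
3. one tin stands on the floor of the crate's empty compartment, let go, while the other is still outside (more than 50 mm from its centre) ((((z of tin_a in the frame of crate between 0.004 and 0.013 m and horizontal distance between tin_a and crate below 0.024 m) and contact force between tin_a and the fingers below 0.05 N and horizontal distance between tin_b and crate above 0.05 m) or ((z of tin_b in the frame of crate between 0.004 and 0.013 m and horizontal distance between tin_b and crate below 0.024 m) and contact force between tin_b and the fingers below 0.05 N and horizontal distance between tin_a and crate above 0.05 m))), for 0.2 s.
At the end, for the whole second after the job is handed in: Heavier tin on the floor of the empty compartment, within 24 mm of its centre; lighter tin standing on it (pressing with 0.8 to 3.8 N), axes within 16 mm, its underside 73 to 84 mm above the table; both upright within 0.15 rad and at rest ((((z of tin_a in the frame of crate between 0.004 and 0.013 m and horizontal distance between tin_a and crate below 0.024 m) and z of tin_b in the frame of crate between 0.073 and 0.084 m and horizontal distance between tin_b and tin_a below 0.016 m) or ((z of tin_b in the frame of crate between 0.004 and 0.013 m and horizontal distance between tin_b and crate below 0.024 m) and z of tin_a in the frame of crate between 0.073 and 0.084 m and horizontal distance between tin_a and tin_b below 0.016 m)) and contact force between tin_a and tin_b between 0.8 and 3.8 N and angle between each of tin_a, tin_b's own z axis and vertical below 0.15 rad and linear speed of each of tin_a, tin_b below 0.02 m/s); the robot touches nothing.
It fails at once if a tin is tipped over (leaning more than 0.8 rad) (angle between any of tin_a, tin_b's own z axis and vertical above 0.8 rad).
It also fails if it takes over 72 s, if anything falls off the work surface, if the arm or the gripper's body presses on something with over 40 N, if the wrist force passes 120 N, or if a joint passes its speed limit or range.

## Working session

There is one attempt and no reset: what is moved stays moved. The work goes in short steps, Python scripts to look and compute and a shell command to move; the robot and the scene stay as the last step left them, time stands still between calls to the robot, and variables do not carry over. Pictures are saved under pics/ and viewed, and the job is handed in when it is done.

```bash
mkdir -p pics; python3 - <<'E'
from cell import arm,get_image,camera_model
import cv2
for n in ["top","side"]:
    cv2.imwrite(f"pics/{n}0.png",get_image(n)[:,:,::-1]); print(n,camera_model(n))
print(camera_model("wrist"))
print(arm.observe())
E
```

```text
top {'fx': 419.6010789726639, 'fy': 419.6010789726639, 'cx': 276.7020166757003, 'cy': 211.33916517511742, 'position': array([0.28686391, 0.01622481, 0.76226501]), 'orientation': array([-2.16523413,  2.14239819, -0.16205068])}
side {'fx': 512.0726394963747, 'fy': 512.0726394963747, 'cx': 277.4556431994033, 'cy': 207.85890448961493, 'position': array([-0.01613324,  0.5872468 ,  0.94893062]), 'orientation': array([-0.83539026,  2.65220399, -0.92458472])}
{'fx': 371.956264068712, 'fy': 371.956264068712, 'cx': 285.27675267927754, 'cy': 209.28934234938802, 'T_tool_cam': array([[ 6.44543267e-04, -9.56747531e-01, -2.90918797e-01,
         7.93475862e-02],
       [ 9.99999697e-01,  7.43337403e-04, -2.29078196e-04,
         6.84978988e-04],
       [ 4.35420821e-04, -2.90918561e-01,  9.56747721e-01,
         1.90850333e-02],
       [ 0.00000000e+00,  0.00000000e+00,  0.00000000e+00,
         1.00000000e+00]])}
{'clock': 0.1, 'joints': array([ 1.21041871,  0.43513134,  0.02498412,  1.57400973, -0.01162928,
        1.13405753, -0.07510216]), 'dq': array([-0.00080571, -0.00192185, -0.00036187, -0.00354611,  0.00204808,
        0.00070666,  0.00026123]), 'joint_efforts': array([ 1.67155264e-03, -6.69130683e+01,  9.87883508e-01, -3.15148938e+01,
       -6.03358797e-02,  3.73102154e-02,  4.18924697e-05]), 'position': array([ 0.15924497, -0.60414111,  0.40403565]), 'ee_rot': array([-3.11413453e+00, -4.03466436e-01,  4.64744443e-04]), 'force': array([-0.19607172,  0.65242577, -0.49026575]), 'ft_torque': array([0.01538696, 0.03166768, 0.02417464]), 'width': 1.0003217900151706}
```

View pics/top0.png

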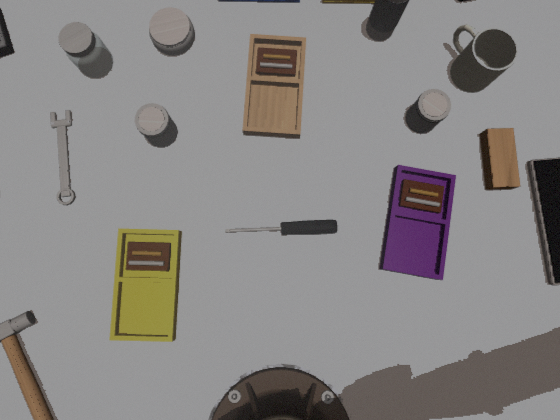

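View pics/side0.png

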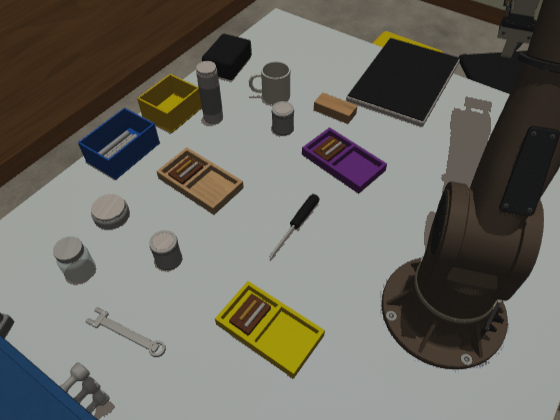

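The top view shows the left tin's lid near (153,118), the right tin's lid near (433,104), and the plywood crate with its empty compartment near (273,107). The purple and yellow crates are the look-alikes. I'll enlarge these areas.

```bash
python3 - <<'E'
import cv2,numpy as np
a=cv2.imread("pics/top0.png")
def c(x,y,w,h,s): return cv2.resize(cv2.convertScaleAbs(a[y:y+h,x:x+w],alpha=1.4),None,fx=s,fy=s,interpolation=cv2.INTER_CUBIC)
cv2.imwrite("pics/c1.png",np.hstack([c(130,95,50,50,8),c(408,84,50,50,8)]))
cv2.imwrite("pics/c2.png",c(235,30,80,115,5))
E
```

```text
(no output)
```

View pics/c1.png

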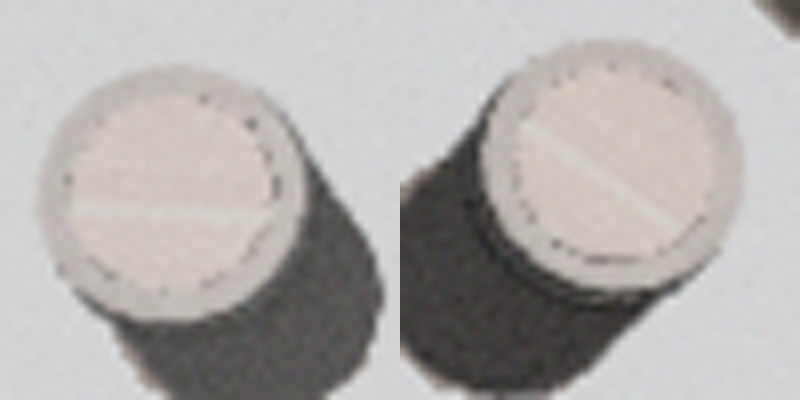

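View pics/c2.png

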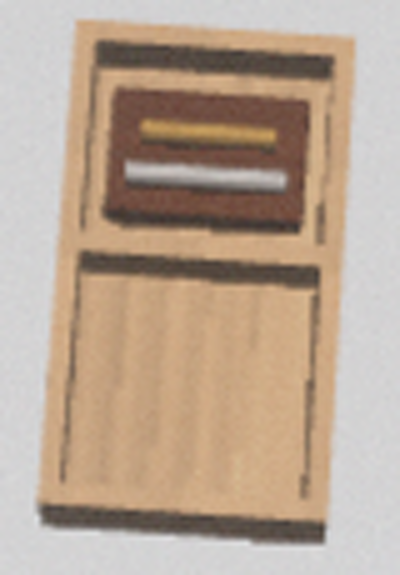

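The lids centre at about (151.4,119) and (434.4,104.4). The crate rim's outer corners in the enlargement are (77,20), (355,37), (326,523) and (38,503). I'll project these into the world.

```bash
cat > h.py <<'E'
import numpy as np
from scipy.spatial.transform import Rotation as R
from cell import arm,get_image,camera_model
def ray(cam,uv,z,obs=None):
    m=camera_model(cam)
    if cam=="wrist":
        Rt=R.from_rotvec(obs['ee_rot']).as_matrix();T=m['T_tool_cam']
        p=Rt@T[:3,3]+obs['position'];Rc=Rt@T[:3,:3]
    else: p=np.array(m['position']);Rc=R.from_rotvec(m['orientation']).as_matrix()
    d=Rc@np.array([(uv[0]-m['cx'])/m['fx'],(uv[1]-m['cy'])/m['fy'],1])
    return p+d*(z-p[2])/d[2]
def proj(cam,P,obs=None):
    m=camera_model(cam)
    if cam=="wrist":
        Rt=R.from_rotvec(obs['ee_rot']).as_matrix();T=m['T_tool_cam']
        p=Rt@T[:3,3]+obs['position'];Rc=Rt@T[:3,:3]
    else: p=np.array(m['position']);Rc=R.from_rotvec(m['orientation']).as_matrix()
    q=Rc.T@(np.array(P)-p); return np.array([m['fx']*q[0]/q[2]+m['cx'],m['fy']*q[1]/q[2]+m['cy']])
def totool(d,obs=None):
    obs=obs or arm.observe(); return R.from_rotvec(obs['ee_rot']).as_matrix().T@np.array(d)
E
python3 - <<'E'
from h import *
np.set_printoptions(precision=4,suppress=True)
L=ray("top",(151.2,118.8),.07);Rr=ray("top",(434.2,104.2),.07);print(L,Rr)
print("diam L",np.linalg.norm(ray("top",(134.6,118.8),.07)-ray("top",(168,118.8),.07)))
C=[ray("top",(235+x/5-.4,30+y/5-.4),.026) for x,y in [(77,20),(355,37),(326,523),(38,503)]]
print(np.array(C));f=(C[0]+C[1])/2;n=(C[2]+C[3])/2
print("len",np.linalg.norm(f-n),np.linalg.norm(C[0]-C[1]),np.linalg.norm(C[2]-C[3]))
d=(f-n)/np.linalg.norm(f-n);print("ctr",n+d*.053,"yaw",np.arctan2(d[1],d[0]))
o=arm.observe();print(R.from_rotvec(o['ee_rot']).as_matrix(), proj("side",L),proj("side",Rr))
print([np.hypot(*p[:2]) for p in (L,Rr,n+d*.053)])
E
```

```text
[0.5419 0.226  0.07  ] [ 0.5752 -0.2621  0.07  ]
diam L 0.057033438853536504
[[ 0.7278  0.0626  0.026 ]
 [ 0.7226 -0.0422  0.026 ]
 [ 0.5327 -0.0317  0.026 ]
 [ 0.5388  0.0732  0.026 ]]
len 0.18974420420253293 0.10489176271161782 0.10508041601931574
ctr [0.5887 0.0178 0.026 ] yaw -0.05584766258116823
[[ 0.967   0.2548 -0.0005]
 [ 0.2548 -0.967   0.0014]
 [-0.0001 -0.0015 -1.    ]] [164.3298 240.7857] [283.9831 108.2302]
[np.float64(0.5871471637478048), np.float64(0.6320792056217374), np.float64(0.5889445817094702)]
```

```bash
python3 - <<'E'
from h import *
np.set_printoptions(precision=4,suppress=True)
o=arm.observe();print("d",1e3*totool(np.array([.542,.226,.35])-o['position'],o))
for z in (.08,.1): print("mug rim",ray("top",(494,48),z),"side",ray("side",(277,69),z))
print("jar",ray("top",(78,38),.09),"bottle",ray("top",(390,-5),.15))
E
```

```text
d [ 581.6781 -705.1108   54.9989]
mug rim [ 0.6755 -0.3675  0.08  ] side [ 0.6785 -0.3772  0.08  ]
mug rim [ 0.6641 -0.3563  0.1   ] side [ 0.6625 -0.355   0.1   ]
jar [0.6765 0.3519 0.09  ] bottle [ 0.7233 -0.167   0.15  ]
```

```bash
python3 -m pendant '[[[582,-705,55,0,0,-2.31,-1],[582,-705,55,0,0,-2.31,-1],[582,-705,55,0,0,-2.31,-1],[582,-705,55,0,0,-2.31,-1],[582,-705,55,0,0,-2.31,-1],[582,-705,55,0,0,-2.31,-1],[582,-705,55,0,0,-2.31,-1],[582,-705,55,0,0,-2.31,-1],[582,-705,55,0,0,-2.31,-1],[582,-705,55,0,0,-2.31,-1],[582,-705,55,0,0,-2.31,-1],[582,-705,55,0,0,-2.31,-1],[582,-705,55,0,0,-2.31,-1],[582,-705,55,0,0,-2.31,-1],[582,-705,55,0,0,-2.31,-1],[582,-705,55,0,0,-2.31,-1],[582,-705,55,0,0,-2.31,-1],[582,-705,55,0,0,-2.31,-1],[582,-705,55,0,0,-2.31,-1],[582,-705,55,0,0,-2.31,-1]]]' 30
python3 - <<'E'
from h import *
o=arm.observe();print(o['clock'],o['joints'],o['position'])
print(R.from_rotvec(o['ee_rot']).as_matrix().round(3))
import cv2
cv2.imwrite("pics/w1.png",get_image("wrist")[:,:,::-1])
print(proj("wrist",[.542,.226,.07],o))
print("move to centre", 1e3*totool(np.array([.542,.226,.207])-o['position'],o))
E
```

```text
clock: 2.6
position: [0.5425, 0.225, 0.3499]
ee_rot: [0.89, 3.012, -0.0]
force: [0.4, 0.4, -0.4]
width: 0.999
2.6 [ 0.02021799  0.53254201 -0.73580553  1.69243344  0.39903782  1.07222922
  0.15489015] [0.54245849 0.22502255 0.34993311]
[[-0.839  0.544  0.   ]
 [ 0.544  0.839 -0.   ]
 [-0.001 -0.    -1.   ]]
[285.99248424 206.22157033]
move to centre [  0.98886252   0.57552307 142.93260771]
```

View pics/w1.png

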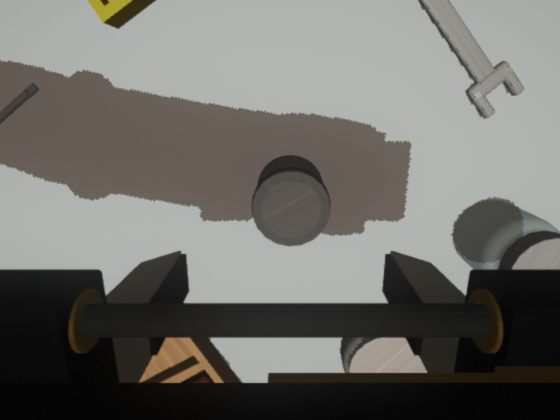

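The wrist view shows the tin lid at about (291,207), against a predicted (286,206). The 4 mm gap along the jaw direction is within calibration error plus my reading, so I'll split it. Going down and gripping.

```bash
python3 -m pendant '[[[1,2.5,50,0,0,0,-1],[1,2.5,90,0,0,0,-1],[1,2.5,120,0,0,0,-1],[1,2.5,137,0,0,0,-1],[1,2.5,143,0,0,0,-1],[1,2.5,143,0,0,0,-1],[1,2.5,143,0,0,0,1],[1,2.5,143,0,0,0,1],[1,2.5,143,0,0,0,1],[1,2.5,143,0,0,0,1],[1,2.5,143,0,0,0,1],[1,2.5,143,0,0,0,1],[1,2.5,143,0,0,0,1],[1,2.5,143,0,0,0,1]]]' 35
```

```text
clock: 4.4
position: [0.5431, 0.2285, 0.2069]
ee_rot: [0.889, 3.013, 0.001]
force: [0.5, -0.2, 5.0]
width: 0.622
```

```bash
python3 -m pendant '[[[0,0,-15,0,0,0,1],[0,0,-35,0,0,0,1],[0,0,-55,0,0,0,1],[0,0,-60,0,0,0,1],[0,0,-60,0,0,0,1],[0,0,-60,0,0,0,1],[0,0,-60,0,0,0,1],[0,0,-60,0,0,0,1]]]'
python3 - <<'E'
from h import *
import cv2
o=arm.observe();print(o['force'],o['joint_efforts'],o['position'],o['width'])
cv2.imwrite("pics/s1.png",get_image("side")[:,:,::-1])
E
```

```text
clock: 5.4
position: [0.5428, 0.2283, 0.2663]
ee_rot: [-0.889, -3.013, 0.001]
force: [-0.2, 0.3, -1.7]
width: 0.622
[-0.20092953  0.33654602 -1.72402081] [ 2.74433865e-02 -6.83466196e+01 -1.22094271e+01 -2.50424588e+01
 -4.51319944e-02  5.22648857e-02 -1.34947637e-03] [0.54283934 0.22829986 0.26626622] 0.6224767035653094
```

View pics/s1.png

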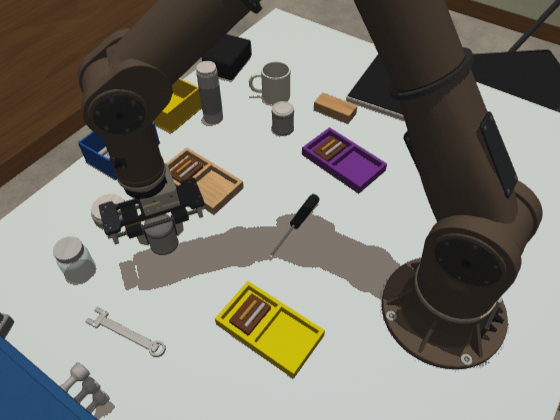

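The side view shows the left tin held off the table under the gripper, near (162,235). The force change is about -1.5 N, so this is the light one. Setting it back down.

```bash
python3 -m pendant '[[[0,0,25,0,0,0,1],[0,0,45,0,0,0,1],[0,0,55,0,0,0,1],[0,0,59,0,0,0,1],[0,0,60,0,0,0,1],[0,0,60.5,0,0,0,1],[0,0,60.5,0,0,0,1],[0,0,60.5,0,0,0,-1],[0,0,60.5,0,0,0,-1],[0,0,60.5,0,0,0,-1],[0,0,60.5,0,0,0,-1],[0,0,40,0,0,0,-1],[0,0,0,0,0,0,-1],[0,0,-50,0,0,0,-1],[0,0,-74,0,0,0,-1],[0,0,-74,0,0,0,-1]]]'
python3 - <<'E'
from h import *
import cv2
o=arm.observe();print(o['force'],o['position'],o['width'])
cv2.imwrite("pics/w2.png",get_image("wrist")[:,:,::-1])
print(proj("wrist",[.543,.2285,.07],o))
print("to right", 1e3*totool(np.array([.576,-.262,.35])-o['position'],o))
E
```

```text
clock: 7.45
position: [0.5432, 0.229, 0.3442]
ee_rot: [0.888, 3.009, 0.005]
force: [-0.8, -0.2, -0.2]
width: 1.0
[-0.84049087 -0.2107565  -0.16609304] [0.54323335 0.22900551 0.34421666] 0.9999522238689974
[282.79400382 208.98499733]
to right [-294.07067415 -394.55244301   -6.65702596]
```

View pics/w2.png

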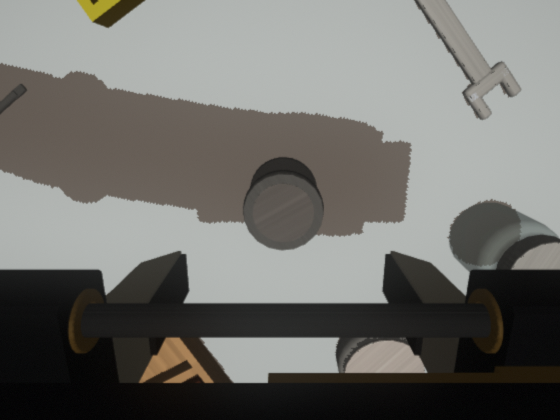

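The wrist view shows the left tin upright at (283,210), exactly where predicted. Moving on to the right tin.

```bash
python3 -m pendant '[[[-293,-393,-7,0,0,0,-1],[-293,-393,-7,0,0,0,-1],[-293,-393,-7,0,0,0,-1],[-293,-393,-7,0,0,0,-1],[-293,-393,-7,0,0,0,-1],[-293,-393,-7,0,0,0,-1],[-293,-393,-7,0,0,0,-1],[-293,-393,-7,0,0,0,-1],[-293,-393,-7,0,0,0,-1],[-293,-393,-7,0,0,0,-1],[-293,-393,-7,0,0,0,-1],[-293,-393,-7,0,0,0,-1],[-293,-393,-7,0,0,0,-1],[-293,-393,-7,0,0,0,-1]]]'
python3 - <<'E'
from h import *
import cv2
o=arm.observe();print(o['force'],o['position'],o['joints'])
cv2.imwrite("pics/w3.png",get_image("wrist")[:,:,::-1])
print(proj("wrist",[.576,-.260,.07],o))
print("to right", 1e3*totool(np.array([.576,-.260,.207])-o['position'],o))
E
```

```text
clock: 9.25
position: [0.5757, -0.2605, 0.3478]
ee_rot: [0.888, 3.013, -0.0]
force: [0.6, 0.2, -0.8]
width: 1.001
[ 0.55724504  0.20452375 -0.77676751] [ 0.57568852 -0.26048128  0.34779723] [ 0.78076802  0.59078392 -0.68237139  1.58286645  0.40257015  1.11264944
  0.99831344]
[286.02619889 208.4260975 ]
to right [9.80440173e-03 5.86851785e-01 1.40797171e+02]
```

View pics/w3.png

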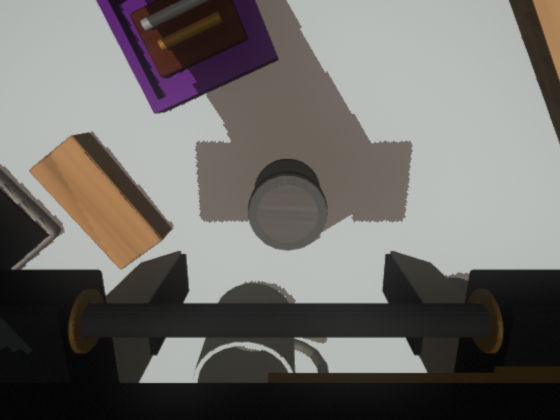

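The right tin's lid is at (288,211), 2–3 px from prediction. The mug sits behind the gripper body with clearance. Descending to grip and lift.

```bash
python3 -m pendant '[[[-1,2,50,0,0,0,-1],[-1,2,90,0,0,0,-1],[-1,2,120,0,0,0,-1],[-1,2,136,0,0,0,-1],[-1,2,141,0,0,0,-1],[-1,2,141,0,0,0,-1],[-1,2,141,0,0,0,1],[-1,2,141,0,0,0,1],[-1,2,141,0,0,0,1],[-1,2,141,0,0,0,1],[-1,2,141,0,0,0,1],[-1,2,141,0,0,0,1],[-1,2,141,0,0,0,1]]]' 45
python3 -m pendant '[[[0,0,-15,0,0,0,1],[0,0,-35,0,0,0,1],[0,0,-55,0,0,0,1],[0,0,-60,0,0,0,1],[0,0,-60,0,0,0,1],[0,0,-60,0,0,0,1],[0,0,-60,0,0,0,1],[0,0,-60,0,0,0,1]]]'
python3 - <<'E'
from h import *
import cv2
o=arm.observe();print(o['force'],o['position'],o['width'])
cv2.imwrite("pics/s2.png",get_image("side")[:,:,::-1])
E
```

```text
clock: 10.92
position: [0.5775, -0.2598, 0.2069]
ee_rot: [0.889, 3.013, -0.0]
force: [-2.0, -1.9, 4.8]
width: 0.621
clock: 11.92
position: [0.5775, -0.2596, 0.2662]
ee_rot: [-0.889, -3.012, -0.0]
force: [0.3, -0.4, -6.5]
width: 0.623
[ 0.31295771 -0.44294103 -6.46900751] [ 0.5774501  -0.2596149   0.26624951] 0.6231951536857252
```

View pics/s2.png

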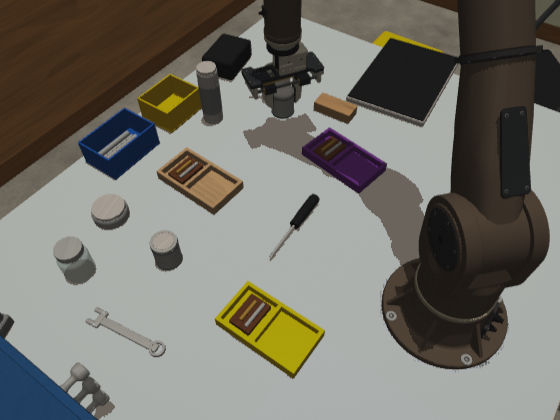

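The side view shows the right tin held aloft near (283,100) and the left tin standing near (165,248). The load is about 6 N, so the right tin is the heavy one. Taking it over the crate.

```bash
python3 - <<'E'
from h import *
o=arm.observe()
print(1e3*totool(np.array([.5895,.020,.32])-o['position'],o))
E
```

```text
[141.7079276  241.35152915 -53.59671354]
```

```bash
python3 -m pendant '[[[0,0,-30,0,0,0,1],[15,26,-54,0,0,0,1],[40,70,-54,0,0,0,1],[65,114,-54,0,0,0,1],[90,158,-54,0,0,0,1],[115,199,-54,0,0,0,1],[132,226,-54,0,0,0,1],[140,238,-54,0,0,0,1],[142,241.5,-54,0,0,0,1],[142,241.5,-54,0,0,0,1],[142,241.5,-54,0,0,0,1],[142,241.5,-54,0,0,0,1]]]'
python3 - <<'E'
from h import *
import cv2
o=arm.observe();print(o['force'],o['position'],o['width'])
w=get_image("wrist")[:,:,::-1].copy()
d=np.array([np.cos(-.056),np.sin(-.056),0]);e=np.array([-d[1],d[0],0]);c=np.array([.5895,.02,.026])
for a,b in [(-53,-53),(137,-53),(-53,53),(-45,-45),(-45,45),(45,-45),(45,45)]:
    p=proj("wrist",c+d*a/1e3+e*b/1e3,o);print(p)
    cv2.drawMarker(w,tuple(int(t) for t in p),(0,0,255),0,9)
cv2.imwrite("pics/w4.png",w)
E
```

```text
clock: 13.48
position: [0.5895, 0.0191, 0.3206]
ee_rot: [-0.892, -3.012, 0.001]
force: [-0.5, -0.2, -5.6]
width: 0.617
[-0.47542323 -0.19764501 -5.59949191] [0.58951352 0.01913193 0.32062584] 0.6171750758860703
[190.3998235  176.27979457]
[310.97156716 359.84093564]
[314.06128118 103.8216624 ]
[205.12460016 180.15075917]
[309.58948846 119.54570572]
[265.72237038 273.79446215]
[364.72265696 222.10714629]
```

View pics/w4.png

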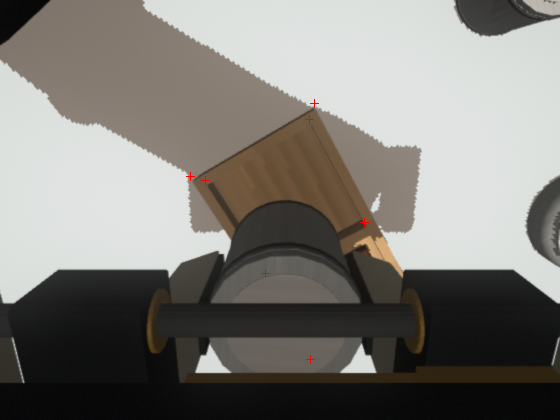

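The crate's projected corners match the picture to within about 5 px; for instance, the real near corners are at (195,180) and (315,109). I'll shift 2.5 mm, lower in, and check the force before letting go.

```bash
python3 -m pendant '[[[-1.5,2,30,0,0,0,1],[-1.5,2,60,0,0,0,1],[-1.5,2,80,0,0,0,1],[-1.5,2,93,0,0,0,1],[-1.5,2,100,0,0,0,1],[-1.5,2,104,0,0,0,1],[-1.5,2,106,0,0,0,1],[-1.5,2,106,0,0,0,1],[-1.5,2,106,0,0,0,1]]]'
```

```text
clock: 14.65
position: [0.5919, 0.0211, 0.2151]
ee_rot: [0.889, 3.013, 0.0]
force: [1.0, -0.3, -5.6]
width: 0.622
```

```bash
python3 -m pendant '[[[0,0,0.5,0,0,0,1],[0,0,1,0,0,0,1],[0,0,1,0,0,0,1]]]'
```

```text
clock: 15.02
position: [0.5919, 0.0212, 0.2148]
ee_rot: [0.889, 3.012, -0.0]
force: [-4.1, -1.8, 6.6]
width: 0.623
```

Firm floor contact (+6.6 N) at the expected height. Releasing and backing off.

```bash
python3 -m pendant '[[[0,0,-0.5,0,0,0,1],[0,0,-0.5,0,0,0,-1],[0,0,-0.5,0,0,0,-1],[0,0,-0.5,0,0,0,-1],[0,0,-0.5,0,0,0,-1],[0,0,-0.5,0,0,0,-1],[0,0,-25,0,0,0,-1],[0,0,-70,0,0,0,-1],[0,0,-120,0,0,0,-1],[0,0,-150,0,0,0,-1],[0,0,-150,0,0,0,-1],[0,0,-150,0,0,0,-1]]]'
python3 - <<'E'
from h import *
import cv2
o=arm.observe();print(o['force'],o['position'],o['width'])
w=get_image("wrist")[:,:,::-1].copy()
p=proj("wrist",[.592,.0212,.078],o);print(p)
cv2.drawMarker(w,tuple(int(t) for t in p),(0,0,255),0,9)
cv2.imwrite("pics/w5.png",w)
print("to left", 1e3*totool(np.array([.543,.2285,.344])-o['position'],o))
E
```

```text
clock: 16.52
position: [0.5915, 0.0209, 0.3629]
ee_rot: [-0.889, -3.012, 0.001]
force: [1.0, 0.6, -0.1]
width: 0.999
[ 0.98429784  0.59007608 -0.06000832] [0.59146763 0.02086823 0.36290049] 0.9987867290328296
[286.30450581 206.25926927]
to left [153.43921254 148.04748876  18.85840945]
```

View pics/w5.png

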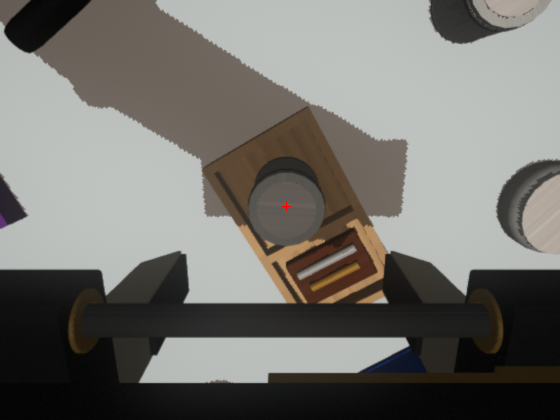

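The heavy tin stands upright in the compartment, its lid at (286,207), exactly as predicted. Now the light one.

```bash
python3 -m pendant '[[[50,48,5,0,0,0,-1],[95,91,19,0,0,0,-1],[135,131,19,0,0,0,-1],[153.5,148,19,0,0,0,-1],[153.5,148,40,0,0,0,-1],[153.5,148,85,0,0,0,-1],[153.5,148,125,0,0,0,-1],[153.5,148,148,0,0,0,-1],[153.5,148,156,0,0,0,-1],[153.5,148,156,0,0,0,-1],[153.5,148,156,0,0,0,1],[153.5,148,156,0,0,0,1],[153.5,148,156,0,0,0,1],[153.5,148,156,0,0,0,1],[153.5,148,156,0,0,0,1],[153.5,148,156,0,0,0,1],[153.5,148,156,0,0,0,1]]]' 35
python3 -m pendant '[[[0,0,-15,0,0,0,1],[0,0,-40,0,0,0,1],[0,0,-80,0,0,0,1],[0,0,-120,0,0,0,1],[0,0,-140,0,0,0,1],[0,0,-140,0,0,0,1],[0,0,-140,0,0,0,1],[0,0,-140,0,0,0,1]]]'
python3 - <<'E'
from h import *
o=arm.observe();print(o['force'],o['position'],o['width'])
print("to stack", 1e3*totool(np.array([.592,.0212,o['position'][2]])-o['position'],o))
E
```

```text
clock: 18.7
position: [0.5433, 0.2287, 0.208]
ee_rot: [0.889, 3.013, 0.0]
force: [-1.1, -2.4, 4.9]
width: 0.625
clock: 19.7
position: [0.5429, 0.2284, 0.3465]
ee_rot: [-0.888, -3.012, 0.002]
force: [0.4, -0.4, -2.0]
width: 0.622
[ 0.40595729 -0.39927253 -1.95483961] [0.54292359 0.22844338 0.34645539] 0.6223537984887155
to stack [-1.53704024e+02 -1.47422436e+02  9.43586416e-02]
```

```bash
python3 -m pendant '[[[-15,-15,0,0,0,0,1],[-45,-43,0,0,0,0,1],[-75,-72,0,0,0,0,1],[-105,-101,0,0,0,0,1],[-130,-125,0,0,0,0,1],[-147,-141,0,0,0,0,1],[-153.5,-147.5,0,0,0,0,1],[-153.5,-147.5,0,0,0,0,1],[-153.5,-147.5,0,0,0,0,1],[-153.5,-147.5,25,0,0,0,1],[-153.5,-147.5,40,0,0,0,1],[-153.5,-147.5,50,0,0,0,1],[-153.5,-147.5,50,0,0,0,1],[-153.5,-147.5,50,0,0,0,1],[-153.5,-147.5,50,0,0,0,1]]]'
python3 - <<'E'
from h import *
import cv2
o=arm.observe();print(o['force'],o['position'],o['width'])
for n in ("side","wrist"): cv2.imwrite(f"pics/{n}6.png",get_image(n)[:,:,::-1])
a=cv2.imread("pics/side6.png");cv2.imwrite("pics/side6c.png",cv2.resize(a[100:240,130:290],None,fx=4,fy=4,interpolation=2))
E
```

```text
clock: 21.58
position: [0.5923, 0.0216, 0.2984]
ee_rot: [0.889, 3.012, 0.001]
force: [0.1, 0.2, -2.0]
width: 0.626
[ 0.06485931  0.18909547 -1.98385366] [0.59226853 0.02162497 0.29838066] 0.6255641182825818
```

View pics/side6c.png

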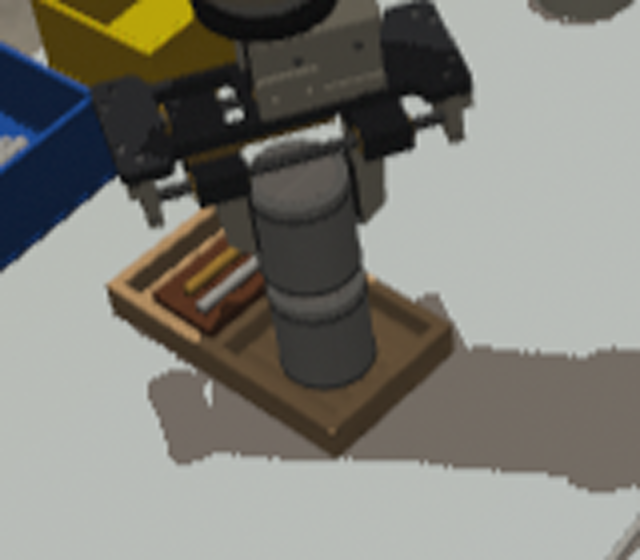

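View pics/wrist6.png

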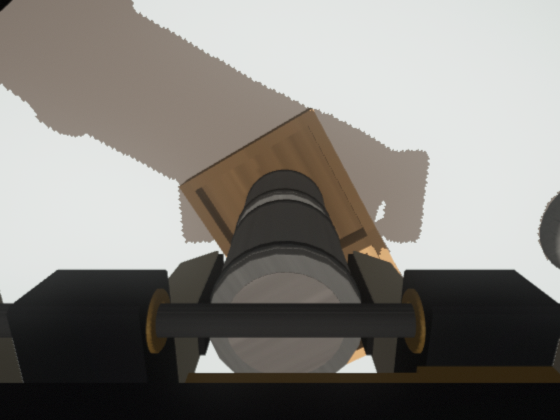

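Both views show the light tin directly above the heavy one, with axes in line. Lowering the remaining ~12 mm gently.

```bash
python3 -m pendant '[[[0,0,5,0,0,0,1],[0,0,9,0,0,0,1],[0,0,11,0,0,0,1],[0,0,11.5,0,0,0,1],[0,0,11.5,0,0,0,1],[0,0,11.5,0,0,0,1]]]'
```

```text
clock: 22.42
position: [0.5921, 0.0216, 0.2863]
ee_rot: [0.889, 3.013, 0.0]
force: [-0.2, 1.1, -2.1]
width: 0.626
```

```bash
python3 -m pendant '[[[0,0,0.5,0,0,0,1],[0,0,0.5,0,0,0,1],[0,0,0.5,0,0,0,1]]]'; python3 -m pendant '[[[0,0,0.4,0,0,0,1],[0,0,0.4,0,0,0,1],[0,0,0.4,0,0,0,1]]]'
```

```text
clock: 22.8
position: [0.5921, 0.0216, 0.2861]
ee_rot: [0.889, 3.013, 0.0]
force: [-0.8, 0.2, 3.1]
width: 0.624
clock: 23.18
position: [0.5921, 0.0216, 0.286]
ee_rot: [0.889, 3.012, -0.0]
force: [-1.7, -1.6, 8.1]
width: 0.626
```

Contact made. Backing the push off, releasing and retreating.

```bash
python3 -m pendant '[[[0,0,-0.5,0,0,0,1],[0,0,-0.5,0,0,0,1],[0,0,-0.5,0,0,0,-1],[0,0,-0.5,0,0,0,-1],[0,0,-0.5,0,0,0,-1],[0,0,-0.5,0,0,0,-1],[0,0,-0.5,0,0,0,-1],[0,0,-15,0,0,0,-1],[0,0,-50,0,0,0,-1],[0,0,-90,0,0,0,-1],[0,0,-120,0,0,0,-1],[0,0,-130,0,0,0,-1],[0,0,-130,0,0,0,-1],[0,0,-130,0,0,0,-1]]]'
python3 - <<'E'
from h import *
import cv2
o=arm.observe();print(o['force'],o['position'],o['width'])
for n in ("side","wrist"): cv2.imwrite(f"pics/{n}7.png",get_image(n)[:,:,::-1])
print(proj("wrist",[.592,.0214,.148],o))
a=cv2.imread("pics/side7.png");b=cv2.imread("pics/wrist7.png")
cv2.imwrite("pics/c7.png",np.hstack([cv2.resize(a[110:250,130:270],(400,400),interpolation=2),cv2.resize(b[80:280,190:390],(400,400))]))
E
```

```text
clock: 24.92
position: [0.5917, 0.0213, 0.4141]
ee_rot: [-0.889, -3.011, 0.001]
force: [-0.1, -0.9, 0.2]
width: 0.998
[-0.05982387 -0.93488311  0.21939896] [0.59171742 0.02129388 0.41407982] 0.998200437712739
[286.07207316 214.09166411]
```

View pics/c7.png

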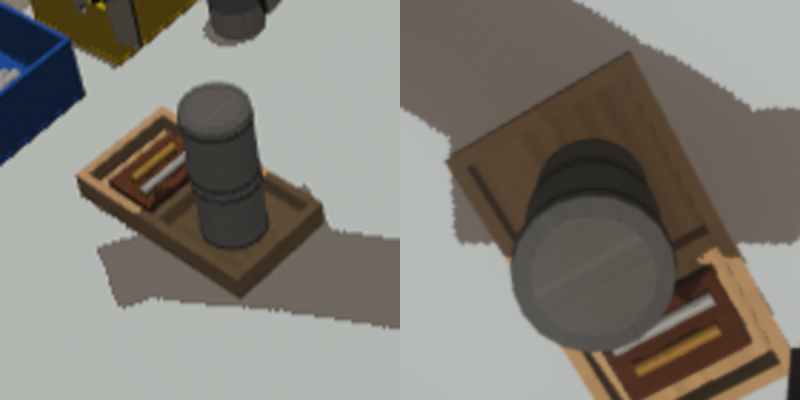

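The stack stands straight. The upper lid in the wrist view is at (286.5,215.5), against a predicted (286,214), and the gripper is clear. Handing in.

```bash
python3 -c "
from cell import arm
print(arm.sign_off())"
```

```text
the job is handed in; nothing more can be done
None
```

The job is handed in at about 25 s of the 72 s allowed, with the heavier tin on the compartment floor and the lighter one on top. No verdict was reported.

- **Weights:** I lifted the left tin about 60 mm and put it back, then lifted the right one the same way. The left pulled about 2 N and the right about 6 N, so the right tin is the heavier.
- **Packing:** The right tin went onto the floor of the plywood crate's empty compartment and was released. The left tin was then stacked on it.
- **Last checks:** In the side and wrist pictures both tins stand upright in line. The upper lid was within about 2 pixels (about 1 mm) of where it should be. The open gripper is about 90 mm clear above the stack, with no outside force beyond noise.
- **Disagreements:** The top and wrist cameras differed by about 3–4 mm on the left tin and the crate, so I used positions between the two. I did not separately measure how far the lower tin ended up from the compartment's centre. From the commanded position it should be within a few millimetres, against the 24 mm allowed.

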